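# Pack the hire socket set and bolt its dovetail lid

## Task

Pack the impact sockets standing on the counter back into their hire box, which is shut and bolted: draw the bolt on its lid back, slide the dovetailed lid out of the box and stand every socket upright on the box's floor in a well of its own. Then close up again: slide the lid in under the tapered rails from the open end until it wedges tight, its back edge flush with the box's open end, and shoot the bolt fully through the keeper. Leave the tin, the brush and the carton where they are.

Things in the scene. Friction and masses are not known exactly. Their poses are not given: they have to be found in the camera images.
- box: Fixed wooden box, 220 (x) by 168 (y) by 74 mm high; origin under its centre, z up. Side walls inside at y = +-60 mm. The lid enters at the open end (x = -110) and slides to +x on ledges, the tops of side walls and open-end board, at z = 62. Two dark rails (z 62 to 74) overhang it: inner foot at y = +-74 at the open end, 5 mm nearer the middle per 100 mm to +x, leaning inward 6 mm over their height
- lid_home (a point): Where point lid_pull lies when the lid is home, wedged and flush with the open end; axes are the box's and the lid's axes then match them. 80 mm from the open end, y = 0, 27 mm above the ledges. Set more than 125 mm short of this (to -x), the lid passes between the rails and can be put down on the ledges from above; nearer, it must be slid under them
- well_0 (a point): Middle of the floor of the well nearest the open end, at x = -75, y = 0, z = 10 mm of the box: square, 46 mm inside, edged by 4 mm battens 12 mm high above the floor. Four such wells, 0 to 3, in a row along the box's x, 50 mm apart, on its middle line; axes are the box's
- well_1 (a point): Middle of the floor of well 1, like well 0
- well_2 (a point): Middle of the floor of well 2, like well 0
- well_3 (a point): Middle of the floor of well 3, like well 0
- keeper (a point): Centre of the steel keeper's opening, at x = -88, y = 76, z = 83 mm of the box: a staple standing on the +y rail, 12 mm deep (y), opening 18 mm wide (x) and 18 mm high, outside 26 mm by 21 mm high; axes are the box's. Unless the bolt is drawn back it blocks the lid's way
- lid_pull (a point): Centre of the lid's pull, a bar 20 (x) by 70 (y) by 30 mm high on the lid's top, 27 mm above the lid's underside. Axes are the lid's: +x is slid in first, z up. Lid: loose, 12 mm thick, from x = -80 to +124 mm of this point; underside 148 mm wide at the back, 128 at the front, sides bevelled inward 6 mm to the top. About 0.32 kg, balanced near the pull; starts in the box, 2 or 3 mm short of tight
- bolt (a joint): Barrel bolt on the lid's top (m): 0 drawn back, 0.030 fully shot; about 1 N of friction, stays where left, starts in its keeper. Round bar of 9 mm across the lid, 58 mm behind the pull, axis 9.5 mm above the lid's top, shot along the lid's +y. Its tip is 56 mm from the lid's middle line when drawn, 86 mm when shot (the keeper is at 70 to 82)
- bolt_knob (a point): Point 8 mm below the top of the bolt's upright knob, a pin of 13 mm diameter, top 43 mm above the lid's top; axes are the lid's. Free to be pinched over its upper 23 mm: two barrels 17 mm high and 18 mm wide stand beside it along y. At y = -8 mm from the lid's middle line when drawn, 22 mm when shot; it moves with the bolt
- socket_a_mid (a point): Impact socket, dark steel cylinder with a red band, 32 mm diameter, 46 mm high, 0.15 kg, standing on the counter; this point is its centre, half-way up
- socket_b_mid (a point): The same with a blue band, 34 mm diameter, 46 mm high, 0.18 kg; its centre
- socket_c_mid (a point): The same with a yellow band, 36 mm diameter, 46 mm high, 0.20 kg; its centre
- socket_d_mid (a point): The same with a green band, 38 mm diameter, 46 mm high, 0.23 kg; its centre
- tin: Bystander: paint tester tin, 74 mm diameter, 74 mm high; origin under its centre
- brush: Bystander: a brush lying on the counter, along its x; origin under its middle
- carton: Bystander: cardboard carton 75 by 110 by 60 mm; origin under its centre
Not all that is in view belongs to the job. What is shaped like the part that bears socket_b_mid but purple is not meant.

How it is judged:
On the way, in this order (a step that is already met when the one before it is completed fails the run):
1. every socket stands in a well of the box (x of socket_a_mid in the frame of box between -0.095 and 0.095 m and y of socket_a_mid in the frame of box between -0.009 and 0.009 m and z of socket_a_mid in the frame of box between 0.029 and 0.038 m and (angle between socket_a_mid's own z axis and vertical below 0.15 rad or angle between socket_a_mid's own z axis and vertical above 2.99 rad) and x of socket_b_mid in the frame of box between -0.095 and 0.095 m and y of socket_b_mid in the frame of box between -0.009 and 0.009 m and z of socket_b_mid in the frame of box between 0.029 and 0.038 m and (angle between socket_b_mid's own z axis and vertical below 0.15 rad or angle between socket_b_mid's own z axis and vertical above 2.99 rad) and x of socket_c_mid in the frame of box between -0.095 and 0.095 m and y of socket_c_mid in the frame of box between -0.009 and 0.009 m and z of socket_c_mid in the frame of box between 0.029 and 0.038 m and (angle between socket_c_mid's own z axis and vertical below 0.15 rad or angle between socket_c_mid's own z axis and vertical above 2.99 rad) and x of socket_d_mid in the frame of box between -0.095 and 0.095 m and y of socket_d_mid in the frame of box between -0.009 and 0.009 m and z of socket_d_mid in the frame of box between 0.029 and 0.038 m and (angle between socket_d_mid's own z axis and vertical below 0.15 rad or angle between socket_d_mid's own z axis and vertical above 2.99 rad)), for 0.2 s.
2. the lid is slid home and wedged, flush with the open end (x of lid_pull in the frame of box between -0.034 and -0.024 m and y of lid_pull in the frame of box between -0.003 and 0.003 m and z of lid_pull in the frame of box between 0.0865 and 0.0915 m and angle between the x axis of lid_pull and the x axis of box, either way round below 0.03 rad and angle between lid_pull's own z axis and vertical below 0.03 rad), for 0.2 s.
3. the bolt is shot through its keeper (all of step 2 and value of joint bolt above 0.026 m), for 0.2 s.
At the end, for the whole second after the job is handed in: Sockets upright (0.15 rad) on the floor of the wells (9 mm off the row's line at most); lid home (along its way 4 mm short to 6 mm past, 3 mm sideways, 2.5 mm in height, 0.03 rad) and bolt shot 26 mm or more (all of step 1 and all of step 3); the robot touches nothing.
It fails at once if the tin, brush or carton is moved more than 30 mm (distance of any of tin, brush, carton from where it was at the start of the episode above 0.03 m).
Of socket_a, socket_b, socket_c, socket_d only 2 to 4 are there at a start; the rules pass over those that are not, and their reading is None.
At some moment in a run one of lid may be knocked a few centimetres aside while the robot is not near it.
Once in a run the grip may slacken for a moment while it holds something.
It also fails if it takes over 210 s, if anything falls off the work surface, if the arm or the gripper's body presses on something with over 40 N, if the wrist force passes 120 N, or if a joint passes its speed limit or range.

## Robot

A 6-joint arm with a two-finger parallel gripper is mounted at the origin on the work surface. World frame = base frame: x ahead of the robot, y to its left, z up, the work surface at z = 0. Lengths are in m, angles in rad, forces in N, time in s.
With the tool pointing down it reaches from about 0.2 to 0.875 m from the base axis. Payload 3.4 kg.
Tool frame: the origin (TCP) lies between the finger pads; the fingertips stand 25 mm ahead of it and the grasp point (between the pads) lies 6 mm ahead of it (r.nose_length is the z of the fingertips in the tool frame, in m); z points along the fingers, x is the direction in which the jaws open and shut, and the axes are right-handed (so a half turn about z gives the same grasp; the last joint's range is limited). The gripper opens to 94 mm and grips with 3 to 60 N. Pads are 16 mm wide; open, the fingers measure 119 mm over their backs; the gripper's body (75 mm by 177 mm) begins 78 mm behind the grasp point.
Start: joints at [1.066, 0.276, 1.505, -0, 1.361, -0.121], TCP at [0.215, 0.533, 0.23] pointing down, gripper open.
Joint ranges: [-2.89, 2.89], [-0.75, 2.08], [0.22, 2.7], [-1.18, 4.32], [0.11, 2.71], [-2.7, 2.7]. Speed limits (rad/s): [2.57, 2.57, 3.14, 3.14, 3.14, 3.14].

## Interface

Orientations are given as a unit quaternion [w, x, y, z].
In Python, from plant import r, gripper_to, inverse_kinematics, vision, models, telemetry gives the robot as it stands. Calls block until the motion is done:
- r.move_to(position, orientation): joint-space move of the TCP to a pose.
- r.move_l(position, rot=None, vel=0.15, guard=None): straight line of the TCP; rot=None keeps the orientation; vel is the mean speed in m/s. With guard (N) it stops when the force on the tool has changed by that much, and returns True; else False.
- r.movej(angles): joint-space move.
- gripper_to(opening, f_grip=None): finger opening in m; f_grip is the grip in N (None keeps the last); returns when the fingers have stopped.
- r.hold(seconds).
- inverse_kinematics(position, orientation): joint angles nearest the present ones, or None.
- vision.snapshot(name): name is "side" or "top"; returns the picture (400x640x3 uint8, red, green, blue); there is no depth.
- vision.get_calibration(name): a dict with "fx", "fy", "cx", "cy" (pixels), "D" ([k1, k2, p1, p2, k3] as OpenCV has them; the pictures are not rectified), "position" and "orientation" of the camera in the world. Camera axes: x right, y down, z forward; pixel columns grow to the right and rows downward; lengths in m; the calibration is good to about 2 mm. A picture is of the moment at which its call begins. get_calibration takes no time and is no camera call.
A pose or a line that the arm cannot do raises r.PlanningError and nothing moves.
- r.sign_off(): hands the job in, once; it reports no verdict.
Trained networks look in the newest picture that a camera, given by its name, has taken for a name from the list of things; names that differ only in an ending like _2 or _b are one class to them, and where a whole thing is asked for, a point or a joint stands for the part that bears it (a point fixed in the world has none). Each returns a list of dicts, best first, with "score" (0 to 1); they miss things now and then, are a little off and sometimes report something else, mostly with a low value. They report only what shows in the picture. A call takes as long as a camera call. They do not tell look-alikes from the thing itself.
- models.boxes_of(thing, camera): "at" ([x, y, z] in m, in world coordinates, good to about 4 mm: the middle of the surface that is visible of it).
- models.regions_of(thing, camera): "pixels" (400x640 bool, what is visible of it).
- models.mark_of(thing, camera): "at" ([x, y, z] in m, in world coordinates, good to about 4 mm: a listed point, or the origin of a listed thing).
Readings, each from a call of its own:
- telemetry.current_t(): time.
- telemetry.current_joints(): joint angles.
- telemetry.current_dq(): joint speeds.
- telemetry.current_joint_efforts(): joint torques, N m.
- telemetry.current_ee_pos(): TCP position.
- telemetry.current_tool_rot(): TCP orientation.
- telemetry.current_wrist_force(): force on the tool from outside, world axes, zero at the start.
- telemetry.current_torque(): the same for the moment, N m.
- telemetry.current_opening(): finger opening in m.
Only numpy, scipy, OpenCV 4.12 (cv2) and the standard library are available. Lean on these libraries where they do the work, as an engineer would, in place of code of your own. Each camera call takes 0.05 s, during which the arm holds its last target. There are 200 camera calls.

## Working session

There is one attempt and no reset: what is moved stays moved. The work goes in short steps, each a Python script; the robot and the scene stay as the last script left them, time stands still between calls to the robot, and variables do not carry over. Pictures are saved under pics/ and viewed, about 12 in all and at most 16, crops included, and the job is handed in when it is done.

```bash
ls; mkdir -p pics
python3 - <<'E'
from plant import r, vision, models, telemetry
import cv2
for c in("top","side"):
    im=vision.snapshot(c); cv2.imwrite(f"pics/0{c}.png",im[:,:,::-1])
    k=vision.get_calibration(c); print(c,{a:(b if isinstance(b,(int,float)) else [round(float(v),4) for v in b]) for a,b in k.items()})
    for n in["box","lid_home","lid_pull","bolt_knob","keeper","well_0","well_3","socket_a_mid","socket_b_mid","socket_c_mid","socket_d_mid","tin","brush","carton"]:
        print(n,[(round(d["score"],2),[round(float(v),4) for v in d["at"]]) for d in models.mark_of(n,c)])
print(telemetry.current_t(), telemetry.current_tool_rot(), telemetry.current_opening())
E
```

```text
pics
top {'fx': 397.6780239214483, 'fy': 397.6780239214483, 'cx': 327.8994898010964, 'cy': 196.62515256926508, 'D': [-0.0071, 0.0, 0.0, 0.0, 0.0], 'position': [0.3754, 0.0655, 1.0934], 'orientation': [0.0748, -0.6869, 0.7189, -0.076]}
box [(0.58, [0.5461, 0.0497, 0.0857])]
lid_home []
lid_pull [(0.7, [0.5469, 0.0529, 0.0853])]
bolt_knob [(0.48, [0.5163, 0.0003, 0.1085])]
keeper [(0.78, [0.4594, 0.0068, 0.0824])]
well_0 [(0.56, [0.5711, 0.1577, 0.0079])]
well_3 [(0.56, [0.5711, 0.1577, 0.0079])]
socket_a_mid []
socket_b_mid [(0.58, [0.6395, 0.3892, 0.0239]), (0.54, [0.5519, 0.4094, 0.0232]), (0.53, [0.4868, 0.3568, 0.0209])]
socket_c_mid [(0.49, [0.4235, 0.3001, 0.022])]
socket_d_mid []
tin [(0.93, [0.7125, 0.2985, -0.0028])]
brush [(0.83, [0.7532, -0.0084, 0.0002])]
carton [(0.84, [0.7171, -0.2414, -0.0007])]
side {'fx': 397.3804079909316, 'fy': 397.3804079909316, 'cx': 320.36676586849836, 'cy': 201.25251207702524, 'D': [-0.009, 0.0, 0.0, 0.0, 0.0], 'position': [0.3593, 0.7887, 0.7153], 'orientation': [0.06, -0.1425, 0.8888, -0.4315]}
box [(0.91, [0.5485, 0.0755, -0.0016])]
lid_home []
lid_pull [(0.58, [0.5478, 0.0513, 0.0893])]
bolt_knob [(0.54, [0.5137, -0.0017, 0.1088])]
keeper [(0.95, [0.4565, 0.0136, 0.0893])]
well_0 [(0.85, [0.5668, 0.1569, 0.0146])]
well_3 [(0.85, [0.5668, 0.1569, 0.0146])]
socket_a_mid []
socket_b_mid [(0.93, [0.4901, 0.3583, 0.0246]), (0.84, [0.642, 0.3937, 0.019]), (0.73, [0.5494, 0.4095, 0.0239])]
socket_c_mid []
socket_d_mid []
tin [(0.89, [0.7108, 0.301, -0.0015])]
brush [(0.73, [0.7109, 0.3026, -0.003]), (0.59, [0.7515, -0.0058, 0.0028])]
carton [(0.95, [0.7151, -0.2438, 0.0057])]
1.5 [-2.50058375e-05  8.28984713e-01  5.59271262e-01  1.81073977e-05] 0.0940446436514513
```

View pics/0top.png

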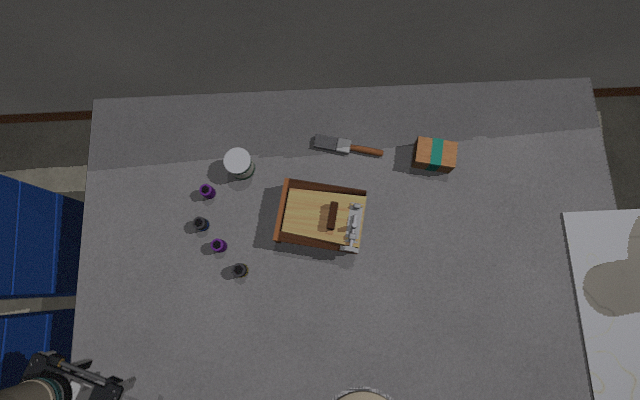

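View pics/0side.png

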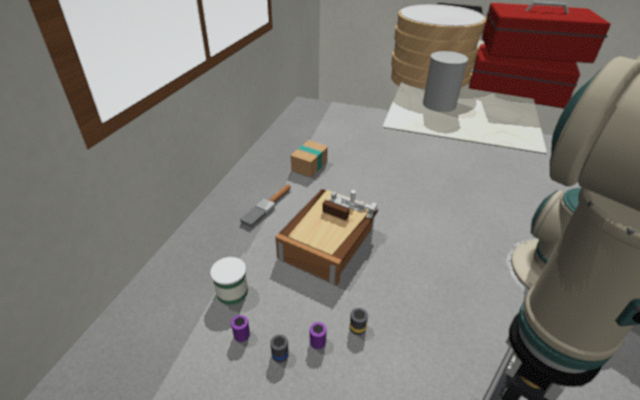

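The top view shows a blue socket at px (201,224), a yellow one at (240,270) and purple decoys at (207,191) and (219,246). The box is around (320,217), with its bolted open end to the right. So only sockets b and c are present. Next I'll fit the box pose from its silhouettes.

```bash
cat > h.py <<'E'
from plant import r, gripper_to, inverse_kinematics, vision, models, telemetry
import numpy as np, cv2
from scipy.spatial.transform import Rotation as R
from scipy.optimize import least_squares
def project(P,c):
    k=vision.get_calibration(c); q=k["orientation"]
    Rm=R.from_quat([q[1],q[2],q[3],q[0]]).as_matrix().T
    K=np.array([[k["fx"],0,k["cx"]],[0,k["fy"],k["cy"]],[0,0,1.]])
    return cv2.projectPoints(np.float64(P).reshape(-1,1,3),cv2.Rodrigues(Rm)[0],-Rm@np.array(k["position"]),K,np.array(k["D"]))[0][:,0]
def b2w(p,pose):
    x,y,t=pose; p=np.atleast_2d(p).astype(float); c,s=np.cos(t),np.sin(t)
    return np.c_[x+c*p[:,0]-s*p[:,1], y+s*p[:,0]+c*p[:,1], p[:,2]]
def down(t):  # tool down, jaw axis at world yaw t (mod pi), nearest to joint-6 middle
    return [0,np.cos(t/2),np.sin(t/2),0]
def marks(n,c): return [(round(d["score"],2),np.round(d["at"],4).tolist()) for d in models.mark_of(n,c)]
def fit_box(masks,x0,pts):
    V=np.array([[a,b,z] for a in(-.11,.11) for b in(-.084,.084) for z in(0,.074)])
    def f(p):
        out=[]
        for c,m in masks.items():
            h=cv2.convexHull(project(b2w(V,p),c).astype(np.float32))
            out+=[cv2.pointPolygonTest(h,(float(u),float(v)),True) for u,v in pts[c]]
        return np.array(out)
    return least_squares(f,x0,loss="soft_l1",f_scale=.7,diff_step=1e-4,x_scale=[.01,.01,.05])
E
python3 - <<'E'
from h import *
masks,pts={}, {}
for c in("top","side"):
    im=vision.snapshot(c); m=np.zeros((400,640),np.uint8)
    for n in("box","lid_pull"):
        d=models.regions_of(n,c); print(c,n,[(round(e["score"],2),int(e["pixels"].sum())) for e in d]); m|=d[0]["pixels"].astype(np.uint8)
    m=cv2.morphologyEx(m,cv2.MORPH_CLOSE,np.ones((5,5))); masks[c]=m
    M=cv2.resize(m,None,fx=4,fy=4,interpolation=cv2.INTER_LINEAR)
    ct=max(cv2.findContours(m,cv2.RETR_EXTERNAL,cv2.CHAIN_APPROX_NONE)[0],key=cv2.contourArea)
    pts[c]=cv2.convexHull(ct)[:,0] if 0 else ct[:,0]
    globals()["im_"+c]=im
s=fit_box(masks,[.5485,.0755,1.335],pts); p=s.x; print(p,np.degrees(p[2]),np.abs(s.fun).mean())
for c in masks:
    s1=fit_box({c:0},p,pts); print(c,s1.x,np.abs(s1.fun).mean())
V=[]
for e in([-.11,-.084],[.11,-.084],[.11,.084],[-.11,.084]): V+=[[*e,.074]]
pics=[]
for c in("top","side"):
    im=globals()["im_"+c]; o=(265,165,110,100) if c=="top" else (265,180,120,105)
    x,y,w,h=o; I=cv2.resize(im[y:y+h,x:x+w,::-1],(400,int(400*h/w)),interpolation=cv2.INTER_CUBIC); k=400/w
    uv=((project(b2w(V,p),c)-[x-.5,y-.5])*k).astype(int); cv2.polylines(I,[uv.reshape(-1,1,2)],True,(0,255,0),1)
    Pk=b2w([[-.088,.076,.083],[-.03,0,.089],[-.089,.022,.109]],p)
    for u in ((project(Pk,c)-[x-.5,y-.5])*k).astype(int): cv2.circle(I,tuple(map(int,u)),3,(0,0,255),1)
    pics.append(cv2.resize(I,(400,360)))
cv2.imwrite("pics/1.png",np.hstack(pics)); np.save("box.npy",p)
E
```

```text
top box [(0.72, 1746)]
top lid_pull [(0.9, 3755), (0.69, 168), (0.62, 1660)]
side box [(0.83, 3258)]
side lid_pull [(0.56, 2939)]
[0.55409611 0.08113854 1.37467986] 78.76335427966539 1.1238979435216039
top [0.55229661 0.0815333  1.36495889] 0.8936221499100093
side [0.55572193 0.08028879 1.38662939] 1.3277765168947002
```

View pics/1.png

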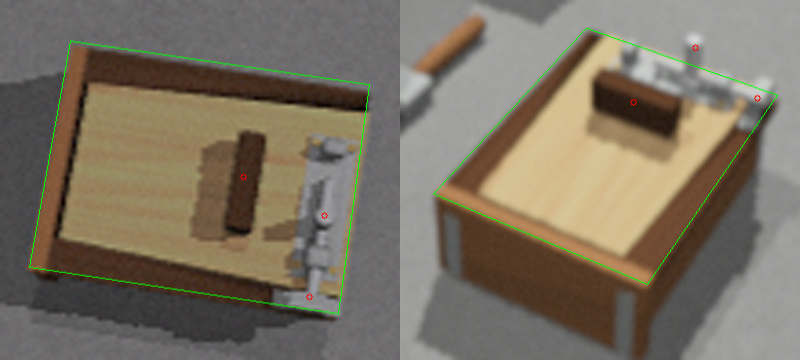

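Fit agrees with both views to within about 1 px: pull at (243,177), knob at (324,215) and keeper at (309,297) of the crop. Next I draw the bolt.

```bash
cat >> h.py <<'E'
def go(p,yaw,z=None):
    """joint move above p; picks the half turn with the wrist nearer its middle"""
    best=None
    for y in(yaw,yaw+np.pi):
        q=inverse_kinematics(list(p),down(y))
        if q is not None and (best is None or abs(q[5])<abs(best[0][5])): best=(q,y)
    r.move_to(list(p),down(best[1])); return best
def st(s=""): print(s,round(telemetry.current_t(),1),"tcp",np.round(telemetry.current_ee_pos(),4),"F",np.round(telemetry.current_wrist_force(),1),"op",round(telemetry.current_opening(),4))
def w2b(p,pose):
    x,y,t=pose; c,s=np.cos(t),np.sin(t); dx,dy=p[0]-x,p[1]-y
    return np.array([c*dx+s*dy,-s*dx+c*dy,p[2]])
E
python3 - <<'E'
from h import *
B=np.load("box.npy")
P=lambda x,y,z:list(b2w([x,y,z],B)[0])
gripper_to(.05,20)
b=go(P(-.0885,.022,.20),B[2]+np.pi/2); print(np.round(b[0],2))
print(r.move_l(P(-.0885,.022,.121),guard=8)); st()
gripper_to(.0,15); st("pinched")
print(r.move_l(P(-.0885,-.009,.121),vel=.04,guard=12)); st("drawn"); print(w2b(telemetry.current_ee_pos(),B))
im=vision.snapshot("top"); print(marks("bolt_knob","top"))
cv2.imwrite("pics/2.png",cv2.resize(im[150:260,250:390,::-1],None,fx=5,fy=5,interpolation=cv2.INTER_CUBIC))
E
```

```text
[-0.14  0.21  1.68 -0.    1.26  0.06]
False
 5.5 tcp [ 0.5158 -0.0011  0.1215] F [-0.5  1.1  0. ] op 0.0498
pinched 6.2 tcp [ 0.5154 -0.0014  0.1212] F [-0.3 -0.6  2. ] op 0.0127
True
drawn 6.9 tcp [ 0.5418 -0.007   0.1211] F [-1.3  0.3  4.9] op 0.0123
[-0.08880413 -0.00513336  0.12114532]
[]
```

View pics/2.png

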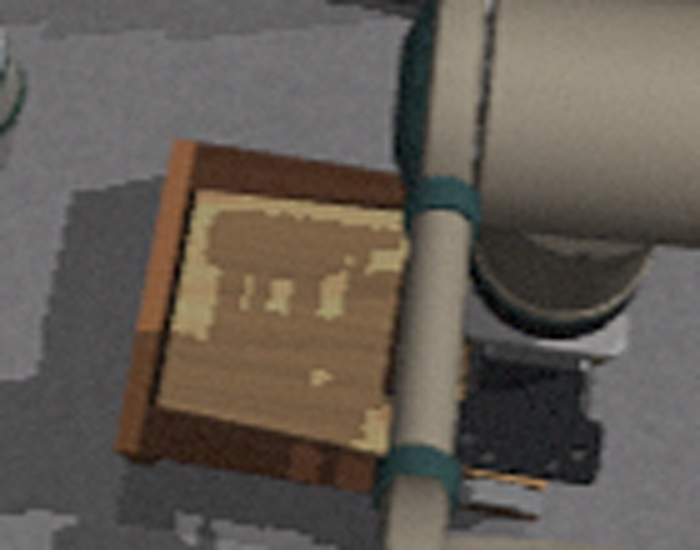

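Run:
```python
from h import *
B=np.load("box.npy")
P=lambda x,y,z:list(b2w([x,y,z],B)[0])
gripper_to(.04); e=w2b(telemetry.current_ee_pos(),B)
r.move_l(P(e[0],e[1],.17))
gripper_to(.05,20)
b=go(P(-.031,0,.17),B[2]); print(np.round(b[0],2))
print(r.move_l(P(-.031,0,.103),guard=8,vel=.08)); st()
gripper_to(.0,30); st("grip"); print(w2b(telemetry.current_ee_pos(),B))
```

```text
[-0.03  0.28  1.66 -0.    1.21 -1.41]
False
 10.8 tcp [0.5485 0.0507 0.1034] F [-0.1  0.9  0.6] op 0.0502
grip 11.3 tcp [0.5481 0.0507 0.1032] F [-1.1 -0.1  0.7] op 0.0196
[-3.10668923e-02 -6.43300550e-05  1.03205830e-01]
```

Run:
```python
from h import *
B=np.load("box.npy")
P=lambda x,y,z:list(b2w([x,y,z],B)[0])
z=.1035
for dx,v in((-.071,.05),(-.21,.1)):
    g=r.move_l(P(dx,0,z),vel=v,guard=25); st(g)
    if g: break
im=vision.snapshot("side")
cv2.imwrite("pics/3.png",cv2.resize(im[100:380,180:580,::-1],None,fx=2,fy=2,interpolation=cv2.INTER_CUBIC))
```

```text
False 12.3 tcp [0.54   0.0112 0.1032] F [-0.8  0.6 -2. ] op 0.02
False 13.8 tcp [ 0.5132 -0.1243  0.1035] F [ 0.9 -0.3 -2.1] op 0.02
```

View pics/3.png

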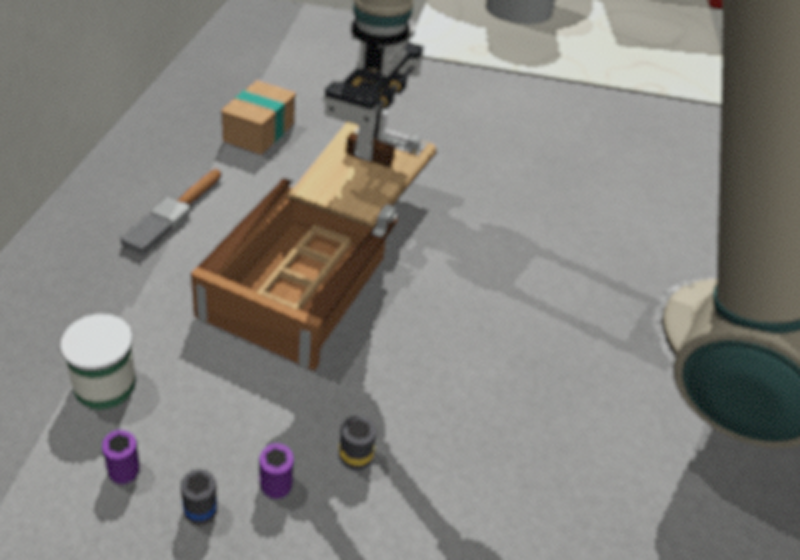

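The lid is out and the wells are in view; lid and gripper are at about (380,150) of the crop. Next I set the lid down beyond the open end and locate the sockets.

Run:
```python
from h import *
B=np.load("box.npy")
P=lambda x,y,z:list(b2w([x,y,z],B)[0])
r.move_l(P(-.21,0,.15)); st("lift"); r.move_l(P(-.42,0,.15),vel=.2)
g=r.move_l(P(-.42,0,.047),vel=.1); g=r.move_l(P(-.42,0,.040),vel=.02,guard=6); st(g)
gripper_to(.05); e=telemetry.current_ee_pos(); r.move_l([e[0],e[1],.16],vel=.25)
r.move_to([.45,.02,.35],down(0))
ims={}
for c in("top","side"):
    ims[c]=vision.snapshot(c)
    print(c,"lid",marks("lid_pull",c),"w0",marks("well_0",c),"box",marks("box",c))
    for d in models.regions_of("socket_b_mid",c):
        m=d["pixels"]; v,u=np.nonzero(m); px=ims[c][m].astype(float)
        s=px.max(1)-px.min(1); print("  reg",round(d["score"],2),m.sum(),u.mean().round(1),v.mean().round(1),px[s>30].mean(0).round() if (s>30).any() else None)
    print("  s",marks("socket_b_mid",c)); print("  c",marks("socket_c_mid",c))
for n,q in(("blue",[.5507,.4095,.023]),("yel",[.4235,.3,.023])): print(n,project(q,"top").round(1),project(q,"side").round(1))
out=[]
for c,(x,y) in(("top",(180,160)),("side",(215,285))):
    I=cv2.resize(ims[c][y:y+130 if y<200 else 400,x:x+190,::-1],(400,300),interpolation=cv2.INTER_CUBIC); out.append(I)
cv2.imwrite("pics/4.png",np.vstack([np.hstack(out),cv2.resize(ims["top"][150:330,270:510,::-1],(800,300))]))
```

```text
lift 14.3 tcp [ 0.5131 -0.1245  0.15  ] F [-0.7  0.2 -4. ] op 0.0198
True 17.1 tcp [ 0.4726 -0.3311  0.0412] F [ 0.1 -0.1  4.6] op 0.0197
top lid [(0.66, [0.4513, -0.3476, 0.0242])] w0 [(0.89, [0.5714, 0.1598, 0.0092]), (0.73, [0.5547, 0.1071, 0.0114]), (0.68, [0.5434, 0.0559, 0.0114]), (0.47, [0.4226, 0.3071, 0.0214])] box [(0.79, [0.5541, 0.0881, 0.0004]), (0.68, [0.5721, 0.16, 0.0092])]
  reg 0.73 153 206.8 190.7 [75. 40. 93.]
  reg 0.66 176 217.6 244.8 [74. 41. 91.]
  reg 0.51 165 200.5 223.3 [25. 40. 68.]
  s [(0.65, [0.4893, 0.3552, 0.0205]), (0.61, [0.6389, 0.3927, 0.0225]), (0.53, [0.5541, 0.4096, 0.0206])]
  c []
side lid [(0.75, [0.4524, -0.3439, 0.0274])] w0 [(0.7, [0.5395, 0.0051, 0.0058]), (0.66, [0.5468, 0.0556, 0.0115]), (0.63, [0.5664, 0.1576, 0.0113]), (0.55, [0.5586, 0.1059, 0.011]), (0.26, [0.7161, -0.2429, 0.0004])] box [(0.59, [0.551, 0.0808, -0.0003]), (0.21, [0.7113, 0.3025, -0.0006])]
  reg 0.97 440 240.2 328.3 [ 92.  54. 109.]
  reg 0.75 1407 229.5 280.5 [38. 69. 52.]
  reg 0.68 476 279.3 348.3 [32. 48. 81.]
  reg 0.65 424 317.7 335.0 [ 85.  50. 102.]
  s [(0.74, [0.5495, 0.4074, 0.0188]), (0.69, [0.4887, 0.3611, 0.0288]), (0.58, [0.6439, 0.3921, 0.0201])]
  c [(0.89, [0.4214, 0.3018, 0.0223]), (0.28, [0.5459, 0.0531, 0.0876])]
blue [[199.9 222.8]] [[279.6 348.7]]
yel [[240.1 268.4]] [[357.9 320.3]]
```

View pics/4.png

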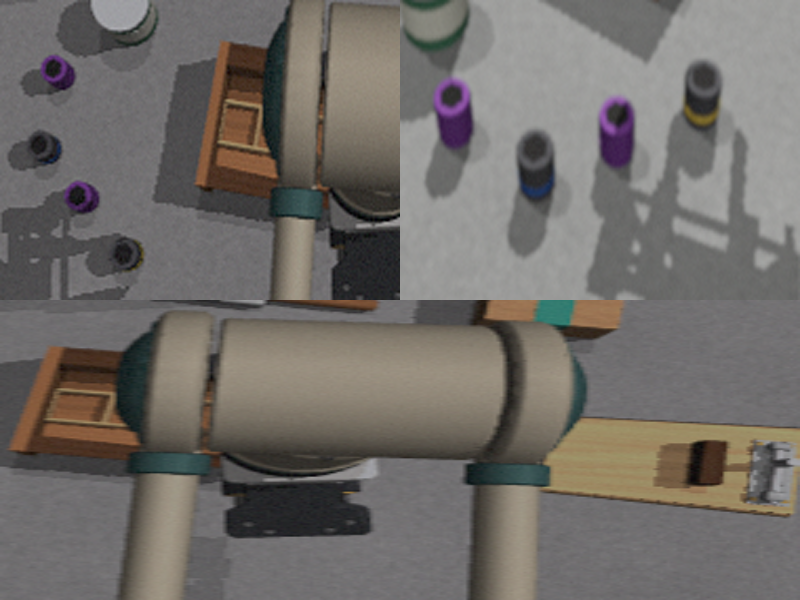

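The lid was knocked to about (0.452,-0.346), as the task warned could happen. The wells agree with the fit to a few mm. Next I pack the two sockets.

```bash
cat >> h.py <<'E'
def pack(s,jaw,wx,B):
    gripper_to(.062,30)
    go([s[0],s[1],.13],jaw)
    if r.move_l([s[0],s[1],.036],vel=.12,guard=8): st("touch!"); return False
    gripper_to(0,30); st("gripped")
    if telemetry.current_opening()<.028: return False
    r.move_l([s[0],s[1],.15],vel=.15); o=telemetry.current_opening()
    p=b2w([wx,0,.16],B)[0]; go(p,B[2]+np.pi/2); st("above")
    if telemetry.current_opening()<o-.004: return False
    p[2]=.060; r.move_l(list(p),vel=.12)
    p[2]=.0445; st(r.move_l(list(p),vel=.03,guard=6)); 
    print("open before release",telemetry.current_opening())
    gripper_to(.06); p[2]=.16; r.move_l(list(p),vel=.15); return True
E
python3 - <<'E'
from h import *
B=np.load("box.npy")
if pack([.4225,.3025],np.radians(135),.075,B) and pack([.5515,.409],np.radians(90),-.025,B):
    r.move_to([.30,.35,.35],down(1.2))
    for c in("top","side"):
        im=vision.snapshot(c)
        print(c,marks("socket_b_mid",c),marks("socket_c_mid",c),"lid",marks("lid_pull",c),marks("bolt_knob",c))
        cv2.imwrite(f"pics/5{c}.png",im[:,:,::-1])
    t=cv2.imread("pics/5top.png"); s=cv2.imread("pics/5side.png")
    cv2.imwrite("pics/5.png",np.vstack([cv2.resize(t[150:280,260:520],(780,390)),np.hstack([cv2.resize(s[160:300,250:400],(220,205)),cv2.resize(s[90:230,250:540],(560,205))])]))
E
```

```text
gripped 24.1 tcp [0.4228 0.3026 0.0364] F [-0.  -1.   2.4] op 0.0355
above 25.9 tcp [0.5676 0.1551 0.1589] F [-0.1  1.1 -2.4] op 0.0356
True 27.3 tcp [0.5687 0.1547 0.0461] F [ 0.1 -0.1  3.7] op 0.0355
open before release 0.035515010496847806
gripped 31.8 tcp [0.5516 0.4089 0.0364] F [ 0.1 -0.1  2.2] op 0.0338
above 34.1 tcp [0.5494 0.0572 0.1597] F [ 1.3  0.5 -1.5] op 0.0338
True 35.5 tcp [0.5492 0.0566 0.046 ] F [0.1 0.5 3.2] op 0.0339
open before release 0.03394263556820907
top [(0.59, [0.6399, 0.3917, 0.0238]), (0.58, [0.4887, 0.3597, 0.019]), (0.41, [0.5532, 0.06, 0.0337])] [(0.52, [0.5686, 0.1571, 0.0308]), (0.22, [0.5562, 0.0826, 0.0018])] lid [(0.91, [0.4532, -0.3472, 0.0229])] [(0.48, [0.4474, -0.4029, 0.0477])]
side [(0.93, [0.4913, 0.3619, 0.0279]), (0.87, [0.642, 0.3891, 0.022]), (0.53, [0.5445, 0.0575, 0.0291])] [(0.66, [0.5686, 0.1514, 0.0322])] lid [(0.92, [0.4517, -0.3438, 0.0273]), (0.73, [0.4481, -0.4008, 0.051])] [(0.63, [0.4452, -0.4006, 0.0481])]
```

```bash
ls pics
```

```text
0side.png
0top.png
1.png
2.png
3.png
4.png
5.png
5side.png
5top.png
```

```bash
cat >> h.py <<'E'
LID=np.array([[-.08,.074,0],[-.08,-.074,0],[.124,.064,0],[.124,-.064,0],[-.08,.068,.012],[-.08,-.068,.012],[.124,.058,.012],[.124,-.058,.012]])
def fit_lid(x0,dz=0.,cams=("top","side")):
    pts={}
    for c in cams:
        vision.snapshot(c)
        ds=models.regions_of("lid_pull",c); d=max(ds,key=lambda e:e["pixels"].sum()*(e["score"]>.4)); m=d["pixels"].astype(np.uint8)
        m=cv2.morphologyEx(m,cv2.MORPH_CLOSE,np.ones((5,5)))
        pts[c]=max(cv2.findContours(m,cv2.RETR_EXTERNAL,cv2.CHAIN_APPROX_NONE)[0],key=cv2.contourArea)[:,0]
        print(c,d["score"],m.sum())
    V=LID+[0,0,dz]
    def f(p,cs): return np.concatenate([[cv2.pointPolygonTest(cv2.convexHull(project(b2w(V,p),c).astype(np.float32)),(float(u),float(v)),True) for u,v in pts[c]] for c in cs])
    for cs in [cams]+[(c,) for c in cams]:
        s=least_squares(f,x0,loss="soft_l1",f_scale=.7,diff_step=1e-4,x_scale=[.01,.01,.05],args=(cs,)); print(cs,s.x.round(4),np.abs(s.fun).mean().round(2))
        if cs==cams: best=s.x
    return best
E
python3 - <<'E'
from h import *
B=np.load("box.npy"); L=fit_lid([.452,-.345,B[2]]); np.save("lid.npy",L); print(np.degrees(L[2]-B[2]))
for p in([[-.078,.0]],): pass
t=cv2.imread("pics/5.png")
k=780/260
poly=((project(b2w(LID[[0,1,3,2]],L),"top")-[259.5,149.5])*k).astype(int)
cv2.polylines(t,[poly.reshape(-1,1,2)],True,(0,255,0),1)
for q in (project(b2w([[0,0,.042],[-.058,-.005,.055]],L),"top")-[259.5,149.5])*k: cv2.circle(t,tuple(map(int,q)),3,(0,0,255),1)
cv2.imwrite("pics/6.png",t)
E
```

```text
top 0.98 3813
side 0.64 1646Traceback (most recent call last):
  File "<stdin>", line 2, in <module>
  File "h.py", line 61, in fit_lid
    s=least_squares(f,x0,loss="soft_l1",f_scale=.7,diff_step=1e-4,x_scale=[.01,.01,.05],args=(cs,)); print(cs,s.x.round(4),np.abs(s.fun).mean().round(2))
    return func(*args, **kwargs)
    result = trf(vector_fun.fun, vector_fun.jac, x0, f0, J0, lb, ub, ftol, xtol,
                 gtol, max_nfev, x_scale, loss_function, tr_solver,
                 tr_options.copy(), verbose, callback=callback_wrapped)
    return trf_no_bounds(
        fun, jac, x0, f0, J0, ftol, xtol, gtol, max_nfev, x_scale,
        loss_function, tr_solver, tr_options, verbose, callback=callback)
    J = jac(x)
    self._update_jac()
    ~~~~~~~~~~~~~~~~^^
    self.J = self.jac_wrapped(xp_copy(self.x), f0=self.f)
             ~~~~~~~~~~~~~~~~^^^^^^^^^^^^^^^^^^^^^^^^^^^^
    J, dct = approx_derivative(
             ~~~~~~~~~~~~~~~~~^
        self.fun,
        ^^^^^^^^^
    ...<2 lines>...
        **self.finite_diff_options,
        ^^^^^^^^^^^^^^^^^^^^^^^^^^^
    )
    ^
    J, _
[... 401 characters left out ...]
elf.args, **self.kwargs))
                      ~~~~~~~~^^^^^^^^^^^^^^^^^^^^^^^^^^^^^^
    return np.atleast_1d(self.fun(x))
                         ~~~~~~~~^^^
    return self.f(x, *self.args, **self.kwargs)
           ~~~~~~^^^^^^^^^^^^^^^^^^^^^^^^^^^^^^
  File "h.py", line 59, in f
    def f(p,cs): return np.concatenate([[cv2.pointPolygonTest(cv2.convexHull(project(b2w(V,p),c).astype(np.float32)),(float(u),float(v)),True) for u,v in pts[c]] for c in cs])
                                                                             ~~~~~~~^^^^^^^^^^^^
  File "h.py", line 6, in project
    k=vision.get_calibration(c); q=k["orientation"]
ValueError: time passes only in moves, steps and waits
```

```bash
sed -i 's/k=vision.get_calibration(c); q=/k=cal(c); q=/; s/^def project/import functools\n@functools.cache\ndef cal(c): return vision.get_calibration(c)\ndef project/' h.py
cat > l.py <<'E'
from h import *
B=np.load("box.npy"); L=fit_lid([.452,-.345,B[2]]); np.save("lid.npy",L); print(np.degrees(L[2]-B[2]))
t=cv2.imread("pics/5.png")
k=780/260
poly=((project(b2w(LID[[0,1,3,2]],L),"top")-[259.5,149.5])*k).astype(int)
cv2.polylines(t,[poly.reshape(-1,1,2)],True,(0,255,0),1)
for q in (project(b2w([[0,0,.042],[-.058,-.005,.055]],L),"top")-[259.5,149.5])*k: cv2.circle(t,tuple(map(int,q)),3,(0,0,255),1)
cv2.imwrite("pics/6.png",t)
E
python3 l.py
```

```text
top 0.64 3909
side 0.56 1662
('top', 'side') [ 0.4495 -0.3451  1.3655] 0.66
('top',) [ 0.4493 -0.3446  1.3639] 0.48
('side',) [ 0.45   -0.3479  1.3717] 0.86
-0.5274583901517392
```

View pics/6.png

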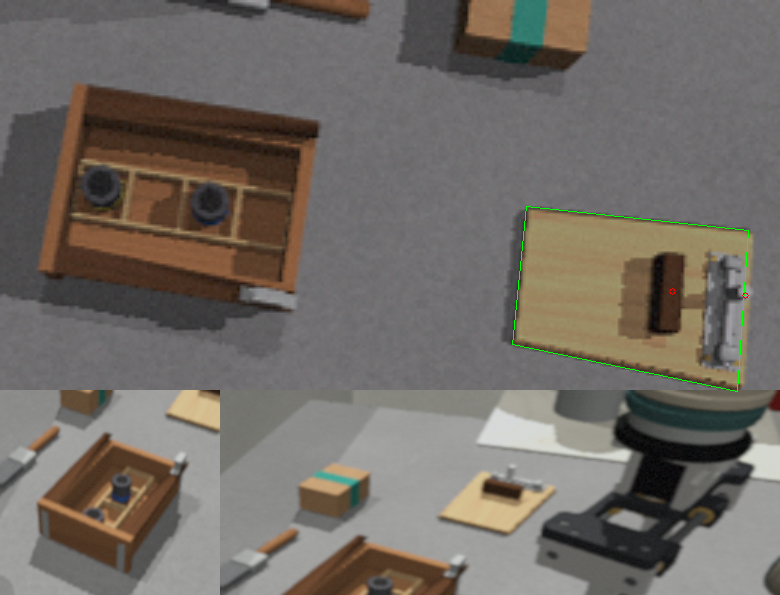

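Sockets stand in wells 3 and 1, at (101,186) and (210,203) of the crop. The lid fit is good, so I pick it up and slide it in.

Run:
```python
from h import *
B=np.load("box.npy"); L=np.load("lid.npy")
P=lambda x,y,z:list(b2w([x,y,z],B)[0])
gripper_to(.05,35)
p=b2w([-.0008,0,.16],L)[0]; b=go(p,L[2]); print(np.round(b[0],2))
p[2]=.0415; print(r.move_l(list(p),vel=.12,guard=8)); st()
gripper_to(0,35); st("grip"); e=telemetry.current_ee_pos(); print("shift in lid frame",w2b(e,L)); zg=e[2]
r.move_l([p[0],p[1],zg+.08],vel=.12)
yaw=B[2]+(b[1]-L[2])
r.move_l(P(-.26,0,zg+.08),down(yaw),vel=.15); st("near")
r.move_l(P(-.26,0,zg+.0635),vel=.05); st()
g=r.move_l(P(-.19,0,zg+.0635),vel=.05,guard=15); st(g)
np.save("zg.npy",[zg,yaw])
im=vision.snapshot("side")
cv2.imwrite("pics/7.png",cv2.resize(im[120:300,240:480,::-1],None,fx=3,fy=3,interpolation=cv2.INTER_CUBIC))
```

```text
[-0.78  0.31  1.63 -0.    1.19  1.  ]
False
 43.4 tcp [ 0.4499 -0.3463  0.0422] F [-0.4 -0.8 -0.1] op 0.0497
grip 44.0 tcp [ 0.4495 -0.3457  0.0417] F [0.1 0.9 1.8] op 0.02
shift in lid frame [-5.97023534e-04 -8.86587431e-05  4.17473056e-02]
near 46.1 tcp [ 0.5033 -0.1745  0.1217] F [-0.1 -0.1 -3.1] op 0.0198
 46.6 tcp [ 0.5031 -0.1739  0.1047] F [-0.7  0.2 -3.3] op 0.0198
False 48.2 tcp [ 0.5171 -0.1055  0.1053] F [-0.3 -0.6 -2.5] op 0.0197
```

View pics/7.png

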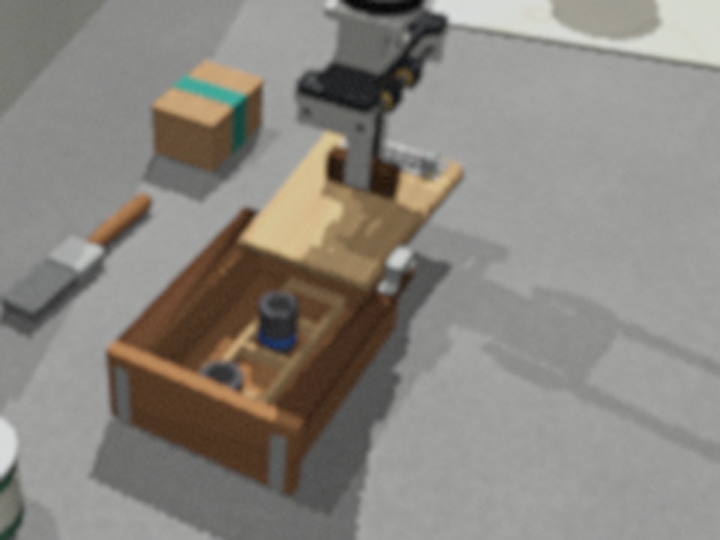

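Lid front (250–380, 240–290 of the crop) lies level between the rails. Now I lower it and slide it in.

Run:
```python
from h import *
B=np.load("box.npy"); zg,yaw=np.load("zg.npy")
P=lambda x,y,z:list(b2w([x,y,z],B)[0])
st(r.move_l(P(-.19,0,zg+.059),vel=.02,guard=5))
z=telemetry.current_ee_pos()[2]+.0005
g=r.move_l(P(-.10,0,z),vel=.05,guard=18); st(g); print(w2b(telemetry.current_ee_pos(),B))
if not g:
    g=r.move_l(P(-.055,0,z),vel=.04,guard=20); st(g); print(w2b(telemetry.current_ee_pos(),B))
print(telemetry.current_torque())
```

```text
True 48.4 tcp [ 0.5174 -0.1057  0.1031] F [ 0.1 -1.5  4.8] op 0.0198
False 50.4 tcp [ 0.5331 -0.0179  0.1037] F [-4.9 -4.7  5.7] op 0.0197
[-0.10121804  0.00125205  0.10366106]
False 51.7 tcp [0.54   0.0247 0.1036] F [ -6.7 -10.8   8.4] op 0.0197
[-0.05813756  0.0027947   0.10364639]
[-1.79118043  1.11032864 -0.47543029]
```

Run:
```python
from h import *
B=np.load("box.npy"); zg,yaw=np.load("zg.npy")
P=lambda x,y,z:list(b2w([x,y,z],B)[0])
e=w2b(telemetry.current_ee_pos(),B)
gripper_to(.026); st("rel")
z=.1045
r.move_l(P(e[0],.003,z),vel=.02); st()
for gd in (15,25,32):
    g=r.move_l(P(-.02,.003,z),vel=.02,guard=gd); st(g); e=w2b(telemetry.current_ee_pos(),B); print(e)
    r.move_l(P(e[0]-.006,.003,z),vel=.03)
gripper_to(.0,8); st("regrip"); print("pull x",w2b(telemetry.current_ee_pos(),B))
```

```text
rel 52.0 tcp [0.5419 0.0272 0.1031] F [-3.8 -3.   2. ] op 0.0258
 52.4 tcp [0.5404 0.0252 0.1046] F [-0.7  0.5 -0.7] op 0.026
True 54.0 tcp [0.5447 0.0562 0.104 ] F [ 0.7 -0.4  0.7] op 0.026
[-0.02633485  0.00434408  0.1039988 ]
False 55.1 tcp [0.5459 0.0564 0.1043] F [ -2.7 -14.9   0.7] op 0.0261
[-0.02583729  0.003178    0.10425916]
False 56.4 tcp [0.5461 0.0564 0.1043] F [ -1.7 -15.9   1.6] op 0.0261
[-0.02578259  0.00307365  0.10433244]
regrip 57.2 tcp [0.5454 0.0531 0.1045] F [ 1.7  4.9 -1.3] op 0.0201
pull x [-0.029181    0.00302401  0.10445691]
```

Run:
```python
from h import *
B=np.load("box.npy"); zg,yaw=np.load("zg.npy")
P=lambda x,y,z:list(b2w([x,y,z],B)[0])
z=.1045
gripper_to(.026); r.move_l(P(-.034,.003,z),vel=.03)
g=r.move_l(P(-.012,.003,z),vel=.02,guard=30); st(g); print(w2b(telemetry.current_ee_pos(),B))
r.move_l(P(-.029,.003,z),vel=.03); gripper_to(.0,8); print("pull",w2b(telemetry.current_ee_pos(),B))
gripper_to(.04); r.move_l(P(-.029,.003,.2),vel=.15)
r.move_to([.30,.35,.35],down(1.2))
L=fit_lid([.5485,.053,B[2]],dz=.062); print("lid in box",w2b([*L[:2],0],B),L[2]-B[2])
ims={c:vision.snapshot(c) for c in("top","side")}
for c in ims: print(c,marks("bolt_knob",c),marks("keeper",c),marks("lid_pull",c))
cv2.imwrite("pics/8.png",np.hstack([cv2.resize(ims["top"][165:265,265:375,::-1],(400,360),interpolation=cv2.INTER_CUBIC),cv2.resize(ims["side"][180:285,265:385,::-1],(400,360),interpolation=cv2.INTER_CUBIC)]))
```

```text
False 59.0 tcp [0.5475 0.0636 0.1042] F [ -2.3 -15.6   0.8] op 0.0408
[-0.01849364  0.00302324  0.10417891]
pull [-0.02902887  0.00298447  0.10451525]
top 0.85 3824
side 0.7 2838
('top', 'side') [0.5487 0.0513 1.3589] 1.91
('top',) [0.5479 0.0523 1.3575] 1.51
('side',) [0.5524 0.0439 1.3319] 2.01
lid in box [-0.03030657 -0.00049717  0.        ] -0.01578934294081047
top [(0.53, [0.5415, -0.0044, 0.1077])] [(0.67, [0.4579, 0.0104, 0.0837])] [(0.75, [0.5443, 0.0524, 0.0848])]
side [(0.72, [0.5402, -0.0054, 0.1111])] [(0.79, [0.4559, 0.0117, 0.086])] [(0.94, [0.5473, 0.0555, 0.0889])]
```

View pics/8.png

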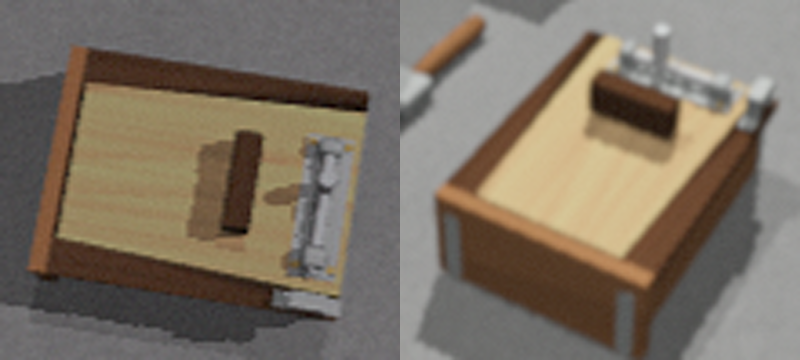

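Lid is in flush: lid edge near (350,200) of the crop coincides with the box's open end. One firmer push to confirm the wedge, then the bolt.

Run:
```python
from h import *
B=np.load("box.npy")
P=lambda x,y,z:list(b2w([x,y,z],B)[0])
gripper_to(.05,50); go(P(-.029,.001,.2),B[2]); r.move_l(P(-.031,.001,.1045),vel=.12,guard=8)
gripper_to(.026); g=r.move_l(P(-.008,.001,.1045),vel=.02,guard=28); st(g); print(w2b(telemetry.current_ee_pos(),B))
r.move_l(P(-.029,.001,.1045),vel=.03); gripper_to(0,8); print("pull",w2b(telemetry.current_ee_pos(),B))
gripper_to(.05,15); r.move_l(P(-.029,.001,.2),vel=.15)
go(P(-.087,-.004,.2),B[2]+np.pi/2); print(r.move_l(P(-.087,-.004,.121),vel=.12,guard=8))
gripper_to(0,15); st("pinch"); e=w2b(telemetry.current_ee_pos(),B); print(e)
g=r.move_l(P(-.087,e[1]+.033,.121),vel=.03,guard=12); st(g); print(w2b(telemetry.current_ee_pos(),B))
gripper_to(.04); r.move_l(P(-.087,.02,.2),vel=.15); r.move_to([.30,.35,.35],down(1.2))
ims={c:vision.snapshot(c) for c in("top","side")}
for c in ims: print(c,marks("bolt_knob",c),marks("keeper",c),marks("lid_pull",c))
cv2.imwrite("pics/9.png",np.hstack([cv2.resize(ims["top"][165:265,265:375,::-1],(400,360),interpolation=cv2.INTER_CUBIC),cv2.resize(ims["side"][180:285,265:385,::-1],(400,360),interpolation=cv2.INTER_CUBIC)]))
```

```text
True 68.0 tcp [0.5478 0.0559 0.1039] F [-1.1 -1.9  2.4] op 0.0263
[-0.02597139  0.00129903  0.10388122]
pull [-0.02877085  0.00111634  0.10436877]
False
pinch 72.8 tcp [ 0.5413 -0.005   0.1212] F [0.6 0.8 0.7] op 0.0129
[-0.08700092 -0.00419473  0.12116302]
False 74.0 tcp [0.5123 0.001  0.1212] F [ 7.5 -0.2 -3.6] op 0.0124
[-0.08670413  0.02539095  0.12124407]
top [(0.48, [0.5127, 0.0035, 0.1103])] [(0.88, [0.4574, 0.0079, 0.0842])] [(0.63, [0.5457, 0.0535, 0.0859])]
side [(0.65, [0.5093, 0.0033, 0.1081]), (0.33, [0.7541, -0.0083, 0.0004])] [(0.67, [0.4564, 0.0122, 0.0884])] [(0.79, [0.5454, 0.054, 0.0905])]
```

View pics/9.png

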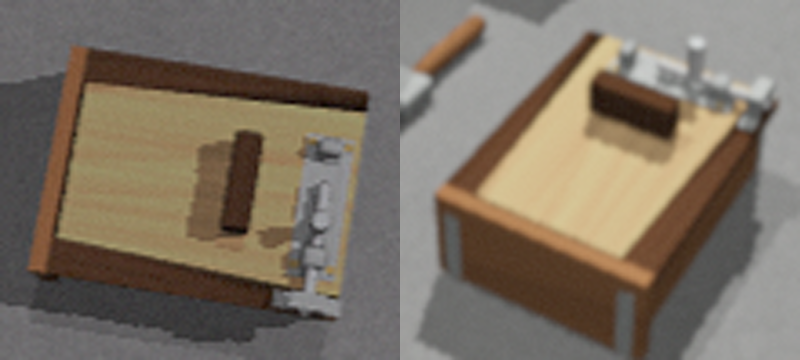

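```bash
python3 -c "
from h import *
r.sign_off(); st()"
```

```text
the job is handed in; nothing more can be done
the job is handed in; nothing more can be done
```

The job is handed in. The two sockets that were there, blue and yellow, are in the box, and the lid is closed and bolted. The two purple look-alikes were left alone. The arm's clock read 74 s when the bolt was shot, well under the 210 s limit. No verdict was reported.

- **Sockets:** yellow went into well 3 and blue into well 1. A picture before closing showed both upright; they can't be seen now with the lid shut.
- **Lid:** after I set it down on the counter it was knocked a few centimetres, so I located it again and then slid it in under the rails. It stayed put under repeated pushes of up to 28 N, about 2 mm further in than where it started. That matches the 2–3 mm it began short of tight, and it looks flush with the open end.
- **Bolt:** it moved 29.6 mm towards the keeper, until resistance rose. The last pictures show it through the keeper.
- **Bystanders:** the robot did not go near the tin, brush or carton.

**What disagreed:**
- My box position looks about 3 mm off sideways, judging by where the lid and knob ended up. I relied on the tapered rails to centre the lid.
- The last outline fit of the closed lid was rough, with about 2 pixels of error. I did not use it.

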